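Cover the saucepan with the flat lid from the windowsill

ROBOT

A 7-joint arm with a two-finger parallel gripper is mounted at the origin on the work surface. World frame = base frame: x ahead of the robot, y to its left, z up, the work surface at z = 0. Lengths are in m, angles in rad, forces in N, time in s.
With the tool pointing down it reaches from about 0.4 to 0.875 m from the base axis. Payload 19.3 kg.
Tool frame: the origin (TCP) lies between the finger pads; the fingertips stand 25 mm ahead of it and the grasp point (between the pads) lies 6 mm ahead of it; z points along the fingers, y is the direction in which the jaws open and shut (so a half turn about z gives the same grasp; the last joint's range is limited). The gripper opens to 85 mm and grips with 20 to 120 N. Pads are 22 mm wide; open, the fingers measure 114 mm over their backs; the gripper's body (76 mm by 85 mm) begins 54 mm behind the grasp point. The pads swing forward as they close: fully open they stand 13 mm farther back than shut.
Start: joints at [1.134, 0.521, -0.036, 1.599, 0.021, 1.021, -0.113], TCP at [0.224, -0.583, 0.256] pointing down, gripper open.
Joint ranges: [-2.91, 2.91], [-0.3, 2.13], [-1.5, 1.42], [0.17, 2.43], [-1.26, 4.41], [0.16, 1.93], [-2.52, 2.52]. Speed limits (rad/s): [1.89, 1.89, 2.39, 2.39, 3.01, 3.01, 3.01].

INTERFACE

Orientations are given as a rotation vector (axis times angle).
In Python, from workcell import arm gives the robot as it stands.
- The arm moves only by the tool carry_out, never from a script. Its argument "moves" is a list of rows, each an object with "hand": the finger opening in mm, from 0 to 85.4; "slide": the shift along the tool's x, y, z in mm, a list of three; "turn": the turn about the tool's z in rad. A call has 1 to 20 rows; each row is the pose to reach, as a shift and turn from the pose commanded when the call began, along the tool's axes at that moment; what a row does not reach only later rows make up. A row lasts 1/8 s, in which the tool goes at most 62.5 mm and 10.7 degrees, less where a joint would pass 70% of its speed; a pose out of reach is approached as far as the arm can. A call with a gripper value outside its range is refused whole. The fingers move at their own pace and stop on an object; "force" is the grip in N (left out, the last holds). Time passes only in rows, so rows that repeat a pose let the fingers close. It gives the time, the measured TCP pose, the force and the opening at its end, in the units of the state.
- arm.observe(): the state, without advancing time (a new reading comes with each control period).
- arm.snapshot(name): name is "scene" or "top" or "wrist"; returns the picture (480x640x3 uint8, red, green, blue); there is no depth.
- arm.camera_model(name): a dict with "fx", "fy", "cx", "cy" (pixels), "dist" ([k1, k2, p1, p2, k3] as OpenCV has them; the pictures are not rectified), "xyz" and "rotation" of the camera in the world. Camera axes: x right, y up, looking along -z (the intrinsics and any distortion apply to the point x, -y, -z); pixel columns grow to the right and rows downward; lengths in m; the calibration is good to about 2 mm. A picture is of the moment at which its call begins: read the wrist's pose just before it. camera_model takes no time and is no camera call; for the wrist camera it gives the pose at the moment of the call.
- arm.close_job(): hands the job in, once; it reports no verdict.
Trained networks look in the newest picture that a camera, given by its name, has taken for a name from the list of things; names that differ only in an ending like _2 or _b are one class to them, and where a whole thing is asked for, a point or a joint stands for the part that bears it (a point fixed in the world has none). Each returns a list of dicts, best first, with "conf" (0 to 1); they miss things now and then, are a little off and sometimes report something else, mostly with a low value. They report only what shows in the picture. A call takes as long as a camera call. They do not tell look-alikes from the thing itself.
- arm.boxes_of(camera, name): "pixel" ([row, column] in pixels, amid what is visible of it).
- arm.spot_point(camera, name): "pixel" ([row, column] in pixels: a listed point, or the origin of a listed thing).
The state is a dict: "time_s": time; "joint_pos": joint angles; "qd": joint speeds; "joint_efforts": joint torques, N m; "tool_pos": TCP position; "tool_rot": TCP orientation; "wrist_force": force on the tool from outside, world axes, zero at the start; "wrist_torque": the same for the moment, N m; "gripper_width": finger opening in m.
Only numpy, scipy, OpenCV 4.12 (cv2) and the standard library are available. Lean on these libraries where they do the work, as an engineer would, in place of code of your own. Each camera call takes 0.05 s, during which the arm holds its last target.

TASK

Put the flat enamel lid that lies on the brick windowsill on the small saucepan. The lid is too thin to get hold of where it lies, so slide it, lying flat, to the sill's front edge until at least half of its tongue handle sticks out over the edge; then take it by the tongue, lift it, and lower it (do not drop it) level onto the saucepan so that it covers the whole mouth, and let go. Leave the saucepan standing where it is, do not let the lid fall off the sill, and do not knock the other things about.

Things in the scene. Friction and masses are not known exactly. Their poses are not given: they have to be found in the camera images.
- lid: Thin flat grey-enamelled lid lying on the sill: round part 120 mm across, 6 mm high at the rim, with a flat tongue handle 30 mm wide, 3 mm thick, reaching 70 mm beyond the rim, flush with the flat underside. 110 to 210 g. Origin: centre of the round part, on the underside; z up; the tongue points along its own -x, at first towards the robot within about 0.45 rad and wholly on the sill.
- lid_tongue_tip (a point): The far end of the lid's tongue, on its middle line, half way through its 3 mm thickness; 130 mm from the centre of the round part.
- sill_edge (a point): Middle of the front top edge of the raised brick sill, level with its flat top, 115 mm above the worktop. Its x points back over the sill away from the robot, y left along the edge, z up. The edge is straight, 650 mm to either side; its front is plain, with only bare worktop below. Along the back, from 325 mm behind the edge, stand a fixed jar and pepper mill, 125 mm high, and the window rail.
- pan: Small grey-enamelled saucepan standing loose on the sill, left or right of the lid: open, round, 96 mm across outside, 90 mm inside at the rim, 68 mm high, 0.4 to 0.65 kg. Origin: centre of its underside; z up. Its straight handle, 13 mm thick, points along its own +x, roughly away from the robot, reaches 137 mm from the pan's middle and stays below the rim.
- pan_rim (a point): Centre of the saucepan's mouth, level with its rim, 68 mm above the sill.
- stand: Bystander: a beech slotted stand, 100 x 160 mm, with three knobbed saucepan lids upright in it, 147 mm high over all; on the other side of the flat lid from the pan. Origin: centre of its underside; its long side is along its y.
- timer: Bystander: a pear-shaped plastic wind-up timer, 66 mm across, 88 mm high; behind the flat lid, to the left or the right. Origin: centre of its underside.
- egg_cup: Bystander: a dented tin egg cup, 49 mm across, 64 mm high; behind the flat lid, on the other side from the timer. Origin: centre of its underside.
- salt_crock: Bystander: a stoneware salt crock with a wooden lid, 108 mm across, 122 mm high; near the other end of the sill from the herb pot. Origin: centre of its underside.
- herb_pot: Bystander: a clay pot with herbs, 90 mm across, about 150 mm high with its leaves; near the left or right end of the sill. Origin: centre of its underside.
Not all that is in view belongs to the job. There is more than one size of the lid; the job needs the largest.

How it is judged:
On the way, in this order (a step that is already met when the one before it is completed fails the run):
1. the lid lies flat on the sill with at least half of its tongue (35 mm) over the front edge (x of lid_tongue_tip in the frame of sill_edge below -0.035 m and z of lid in the frame of sill_edge below 0.006 m and x of lid in the frame of sill_edge above 0.02 m and angle between lid's own z axis and vertical below 0.08 rad), for 0.2 s.
2. the lid is lifted in the fingers (contact force between the fingers and lid above 1 N and z of lid in the frame of sill_edge above 0.04 m), for 0.1 s.
3. the lid, still in the fingers, is lowered over the saucepan's mouth to within 12 mm of its rim (contact force between the fingers and lid above 0.5 N and horizontal distance between lid and pan_rim below 0.018 m and z of lid in the frame of pan_rim between -0.01 and 0.012 m), for 0.05 s.
At the end, for the whole second after the job is handed in: The lid rests right way up and level (within 0.08 rad) on the saucepan's rim, its centre within 14 mm of the centre of the mouth so that the mouth is fully covered; lid and pan are still; the pan stands upright (within 0.08 rad) on the sill within 40 mm of where it was (horizontal distance between lid and pan_rim below 0.014 m and z of lid in the frame of pan_rim between -0.004 and 0.005 m and angle between each of lid, pan's own z axis and vertical below 0.08 rad and distance of pan from where it was at the start of the episode below 0.04 m and linear speed of each of lid, pan below 0.02 m/s); the robot touches nothing.
It fails at once if the lid falls off the sill (its round part drops 30 mm below the sill's top) (z of lid in the frame of sill_edge below -0.03 m).
It fails at once if the saucepan is tipped by more than 0.3 rad (angle between pan's own z axis and vertical above 0.3 rad).
It fails at once if one of the bystanders (stand, timer, egg cup, salt crock, herb pot) is pushed more than 30 mm or tipped by more than 0.3 rad (distance of any of stand, timer, egg_cup, salt_crock, herb_pot from where it was at the start of the episode above 0.03 m or angle between any of stand, timer, egg_cup, salt_crock, herb_pot's own z axis and vertical above 0.3 rad).
It also fails if it takes over 61 s, if anything falls off the work surface, if the arm or the gripper's body presses on something with over 40 N, if the wrist force passes 120 N, or if a joint passes its speed limit or range.

## Working session

There is one attempt and no reset: what is moved stays moved. The work goes in short steps, Python scripts to look and compute and a tool call to move; the robot and the scene stay as the last step left them, time stands still between calls to the robot, and variables do not carry over. Pictures are saved under pics/ and viewed, and the job is handed in when it is done.

Besides the shell and the picture viewer there is one more tool, called after "Emit:" as name(argument=value, ...), one argument or row to a line, values as JSON. carry_out: Moves the arm, as the interface text tells. Its arguments: {"type":"object","properties":{"moves":{"type":"array","items":{"type":"object","properties":{"hand":{"type":"number"},"slide":{"type":"array","items":{"type":"number"}},"turn":{"type":"number"}}}},"force":{"type":"number"}},"required":["moves"]}

```bash
ls; mkdir -p pics; python3 - <<'E'
from workcell import arm
import cv2
s=arm.observe()
print({k:s[k] for k in ('time_s','tool_pos','tool_rot','gripper_width','wrist_force')})
for c in ("scene","top"):
    im=arm.snapshot(c); cv2.imwrite(f"pics/{c}0.png",im[:,:,::-1])
    m=arm.camera_model(c); print(c,m)
    for n in ("lid","pan","stand","timer","egg_cup"):
        print(n,[(b["pixel"],round(b["conf"],2)) for b in arm.spot_point(c,n)])
    for n in ("lid_tongue_tip","pan_rim","sill_edge"):
        print(n,[(b["pixel"],round(b["conf"],2)) for b in arm.spot_point(c,n)])
print(arm.observe()['time_s'])
E
```

```text
pics
{'time_s': 0.0, 'tool_pos': array([ 0.22401437, -0.58316614,  0.25573205]), 'tool_rot': array([-3.08784844e+00, -5.72783549e-01,  4.09995746e-04]), 'gripper_width': 0.08523421044685024, 'wrist_force': array([ 0.59943736, -0.23748529,  0.02311935])}
scene {'fx': 540.8682380726675, 'fy': 540.8682380726675, 'cx': 321.3763737390216, 'cy': 237.53715058234485, 'dist': array([-0.12477273,  0.        ,  0.        ,  0.        ,  0.        ]), 'xyz': array([ 1.46797055, -0.71905759,  1.26577344]), 'rotation': array([0.75233271, 0.36470372, 0.84863973])}
lid [([259.4, 346.9], 0.85), ([223.0, 294.7], 0.7), ([256.4, 255.8], 0.67)]
pan [([307.5, 246.9], 0.79)]
stand [([212.2, 392.3], 0.62), ([236.2, 315.4], 0.48)]
timer [([260.9, 414.2], 0.76), ([212.1, 394.0], 0.65), ([186.3, 435.4], 0.25)]
egg_cup [([315.6, 317.9], 0.78)]
lid_tongue_tip [([235.8, 316.6], 0.8), ([234.6, 315.3], 0.55), ([272.6, 235.8], 0.51)]
pan_rim [([289.5, 241.1], 0.95)]
sill_edge [([233.5, 304.0], 0.65)]
top {'fx': 616.4389151432785, 'fy': 616.4389151432785, 'cx': 318.2243783553718, 'cy': 239.7608681410869, 'dist': array([0.06373426, 0.        , 0.        , 0.        , 0.        ]), 'xyz': array([3.97694708e-01, 1.29510985e-03, 1.51253796e+00]), 'rotation': array([ 0.08596526, -0.10504463, -1.56279276])}
lid [([203.9, 304.1], 0.71), ([327.2, 356.5], 0.63), ([348.2, 274.7], 0.61)]
pan [([224.1, 444.2], 0.63)]
stand [([235.0, 183.2], 0.69)]
timer [([154.2, 235.8], 0.91)]
egg_cup [([163.7, 383.2], 0.84)]
lid_tongue_tip [([321.0, 392.9], 0.76), ([311.0, 277.3], 0.64), ([260.9, 303.0], 0.59)]
pan_rim [([215.4, 450.1], 0.55)]
sill_edge [([284.7, 311.6], 0.76)]
0.9
```

View pics/top0.png

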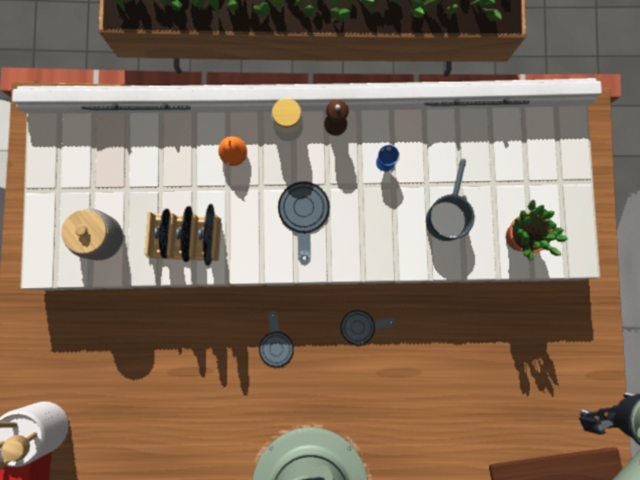

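View pics/scene0.png

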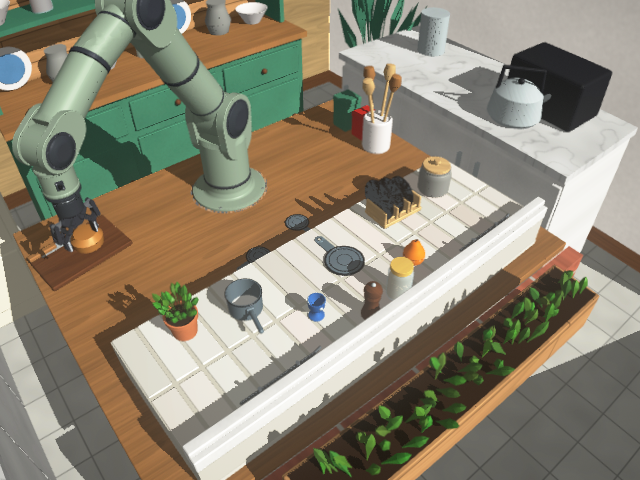

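```bash
cat > h.py <<'E'
import numpy as np, cv2
from scipy.spatial.transform import Rotation as R
def ray(m,px):
    K=np.array([[m['fx'],0,m['cx']],[0,m['fy'],m['cy']],[0,0,1]])
    u=cv2.undistortPoints(np.array([[[px[1],px[0]]]],float),K,np.array(m['dist']))[0,0]
    d=R.from_rotvec(m['rotation']).apply([u[0],-u[1],-1.0]); return np.array(m['xyz']),d
def onz(m,px,z):
    o,d=ray(m,px); return o+d*(z-o[2])/d[2]
def proj(m,P):
    c=R.from_rotvec(m['rotation']).inv().apply(np.atleast_2d(P)-m['xyz'])
    K=np.array([[m['fx'],0,m['cx']],[0,m['fy'],m['cy']],[0,0,1]])
    q=c*[1,-1,-1]
    return cv2.projectPoints(q,np.zeros(3),np.zeros(3),K,np.array(m['dist']))[0][:,0,::-1]
E
python3 - <<'E'
from workcell import arm
from h import *
np.set_printoptions(precision=4,suppress=True)
t=arm.camera_model("top"); s=arm.camera_model("scene")
L=[("lid",.115,[203.9,304.1],[259.4,346.9]),("tip",.1165,[260.9,303.0],[235.8,316.6]),("panrim",.183,[215.4,450.1],[289.5,241.1]),("pan",.115,[224.1,444.2],[307.5,246.9]),("edge",.115,[284.7,311.6],[233.5,304.0]),("stand",.115,[235,183.2],None),("timer",.115,[154.2,235.8],[260.9,414.2]),("egg",.115,[163.7,383.2],[315.6,317.9]),("smallA",0,[327.2,356.5],[256.4,255.8]),("smallB",0,[348.2,274.7],[223,294.7])]
for n,z,a,b in L: print(n,onz(t,a,z),onz(s,b,z) if b else '')
# edge pts
for p in ([289,30],[283,311],[277,590]): print('edge',onz(t,p,.115))
a=cv2.imread('pics/top0.png'); c=cv2.resize(a[160:300,240:500],None,fx=3,fy=3,interpolation=cv2.INTER_CUBIC); cv2.imwrite('pics/crop_top.png',c)
a=cv2.imread('pics/scene0.png'); c=cv2.resize(a[200:340,200:400],None,fx=4,fy=4,interpolation=cv2.INTER_CUBIC); cv2.imwrite('pics/crop_scene.png',c)
E
```

```text
lid [0.6515 0.0176 0.115 ] [0.6418 0.0312 0.115 ]
tip [0.5199 0.0191 0.1165] [0.5072 0.0227 0.1165]
panrim [ 0.6159 -0.3021  0.183 ] [ 0.6011 -0.304   0.183 ]
pan [ 0.6068 -0.3037  0.115 ] [ 0.6115 -0.3004  0.115 ]
edge [ 0.4661 -0.0008  0.115 ] [ 0.4734 -0.0006  0.115 ]
stand [0.5776 0.2917 0.115 ] 
timer [0.7669 0.1765 0.115 ] [0.7709 0.1831 0.115 ]
egg [ 0.7473 -0.165   0.115 ] [ 0.7534 -0.1657  0.115 ]
smallA [ 0.3695 -0.1107  0.    ] [ 0.363  -0.1188  0.    ]
smallB [0.3185 0.087  0.    ] [0.311  0.0781 0.    ]
edge [0.4544 0.6236 0.115 ]
edge [0.47   0.0006 0.115 ]
edge [ 0.4883 -0.6279  0.115 ]
```

View pics/crop_top.png

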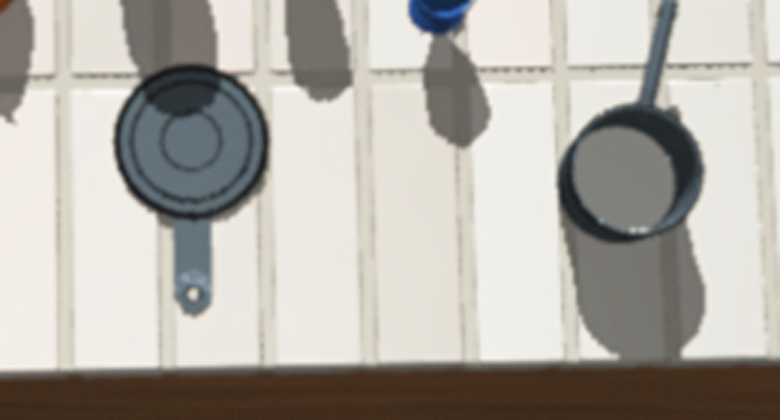

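View pics/crop_scene.png

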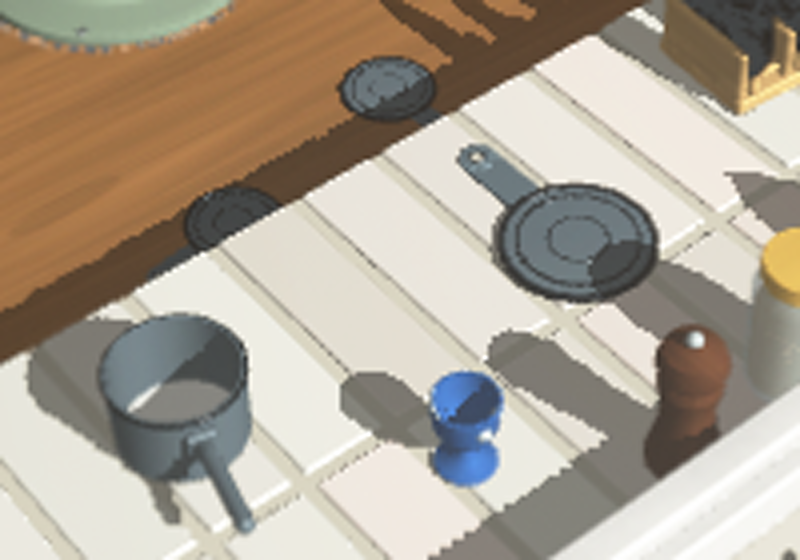

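```bash
python3 - <<'E'
from workcell import arm
from h import *
from scipy.optimize import least_squares, minimize
np.set_printoptions(precision=4,suppress=True)
M={c:arm.camera_model(c) for c in("top","scene")}
print('lid',onz(M['top'],[207.2,303.8],.120),onz(M['scene'],[260.6,344.1],.119))
# gradient-fit: circle of radius r at height z; maximise mean |grad| normal to contour
th=np.linspace(0,2*np.pi,240,endpoint=False)
def fit(cam,x0,z,r):
    g=cv2.GaussianBlur(cv2.cvtColor(cv2.imread(f'pics/{cam}0.png'),cv2.COLOR_BGR2GRAY).astype(np.float32),(0,0),0.7)
    def samp(c,rr):
        P=np.c_[c[0]+rr*np.cos(th),c[1]+rr*np.sin(th),np.full(240,z)]
        q=proj(M[cam],P).astype(np.float32)
        return cv2.remap(g,q[:,1].reshape(1,-1),q[:,0].reshape(1,-1),cv2.INTER_LINEAR)[0]
    def sc(c): return np.mean(np.clip(samp(c,r+.003)-samp(c,r-.003),-20,60))
    best=max(((sc((x0[0]+a,x0[1]+b)),x0[0]+a,x0[1]+b) for a in np.arange(-.02,.0201,.001) for b in np.arange(-.02,.0201,.001)))
    return best
for cam in M:
    print(cam,'lid',fit(cam,(.643,.018),.120,.060))
    print(cam,'pan rim',fit(cam,(.61,-.303),.183,.048))
# small ones check radius
E
```

```text
lid [0.643  0.0182 0.12  ] [0.6432 0.0189 0.119 ]
top lid (np.float32(59.135986), np.float64(0.643), np.float64(0.020000000000000018))
top pan rim (np.float32(39.059315), np.float64(0.609), np.float64(-0.301))
scene lid (np.float32(53.455036), np.float64(0.641), np.float64(0.019000000000000017))
scene pan rim (np.float32(22.073198), np.float64(0.612), np.float64(-0.307))
```

```bash
python3 - <<'E'
from workcell import arm
from h import *
np.set_printoptions(precision=4,suppress=True)
M={c:arm.camera_model(c) for c in("top","scene")}
print(onz(M['top'],[160+314/3,240+193/3],.118),onz(M['scene'],[200+146/4,200+460/4],.118), onz(M['top'],[160+293/3,240+193.5/3],.118),onz(M['scene'],[200+155/4,200+478/4],.118))
print('scene edge',onz(M['scene'],[200+155/4,200+380/4],.115),onz(M['scene'],[200+300/4,200+135/4],.115))
s=arm.observe(); r=R.from_rotvec(s['tool_rot']).as_matrix(); print(r, s['tool_pos'])
T=np.array([.712+.0,.0195])-s['tool_pos'][:2]
print('delta in tool', r.T@np.array([.715-s['tool_pos'][0],.0195-s['tool_pos'][1],0]))
E
```

```text
[0.5112 0.016  0.118 ] [0.5079 0.0159 0.118 ] [0.5272 0.0157 0.118 ] [0.5244 0.0205 0.118 ]
scene edge [ 0.475  -0.0365  0.115 ] [ 0.4866 -0.265   0.115 ]
[[ 0.9335  0.3586 -0.    ]
 [ 0.3586 -0.9335  0.0001]
 [ 0.     -0.0001 -1.    ]] [ 0.2241 -0.5834  0.2563]
delta in tool [ 0.6744 -0.3868  0.    ]
```

Emit:
carry_out(
  moves=[
    {"hand": 60, "slide": [20, -12, -30], "turn": 0.05},
    {"hand": 60, "slide": [60, -34, -45], "turn": 0.1},
    {"hand": 60, "slide": [110, -62, -45], "turn": 0.15},
    {"hand": 60, "slide": [160, -90, -45], "turn": 0.2},
    {"hand": 60, "slide": [210, -118, -45], "turn": 0.25},
    {"hand": 60, "slide": [260, -147, -45], "turn": 0.3},
    {"hand": 60, "slide": [310, -175, -45], "turn": 0.34},
    {"hand": 60, "slide": [360, -203, -45], "turn": 0.34},
    {"hand": 60, "slide": [410, -232, -45], "turn": 0.34},
    {"hand": 60, "slide": [460, -260, -45], "turn": 0.34},
    {"hand": 60, "slide": [510, -288, -45], "turn": 0.34},
    {"hand": 60, "slide": [560, -317, -45], "turn": 0.34},
    {"hand": 60, "slide": [610, -345, -45], "turn": 0.34},
    {"hand": 60, "slide": [650, -367, -45], "turn": 0.34},
    {"hand": 60, "slide": [682, -385, -45], "turn": 0.34},
    {"hand": 60, "slide": [682, -385, -45], "turn": 0.34},
    {"hand": 60, "slide": [682, -385, -45], "turn": 0.34},
  ],
)

```text
time_s: 3.02
tool_pos: [0.7225, 0.0199, 0.3011]
tool_rot: [3.141, 0.042, -0.001]
wrist_force: [0.5, 0.2, 0.6]
gripper_width: 0.0598
```

```bash
python3 - <<'E'
from workcell import arm
from h import *
np.set_printoptions(precision=4,suppress=True)
m=arm.camera_model("wrist"); im=arm.snapshot("wrist"); cv2.imwrite("pics/w1.png",im[:,:,::-1]); print(m)
im=arm.snapshot("top"); cv2.imwrite("pics/top1.png",im[:,:,::-1])
E
```

```text
{'fx': 367.03387759440847, 'fy': 367.03387759440847, 'cx': 324.228720959609, 'cy': 242.80402108089174, 'dist': array([0.0266, 0.    , 0.    , 0.    , 0.    ]), 'xyz': array([0.7989, 0.0217, 0.4183]), 'rotation': array([-0.2413,  0.2346, -1.5315])}
```

View pics/w1.png

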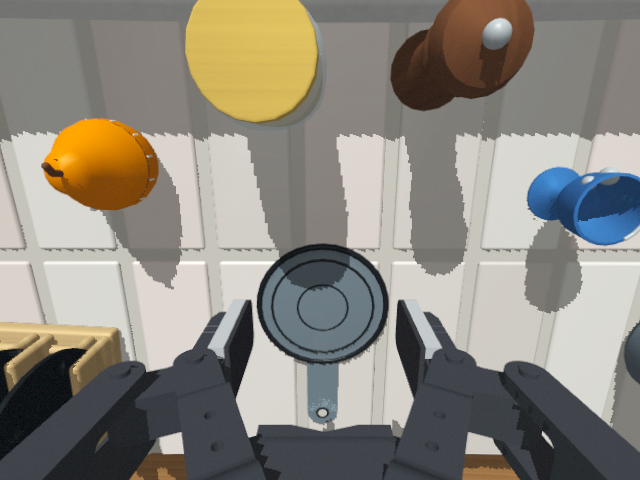

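View pics/top1.png

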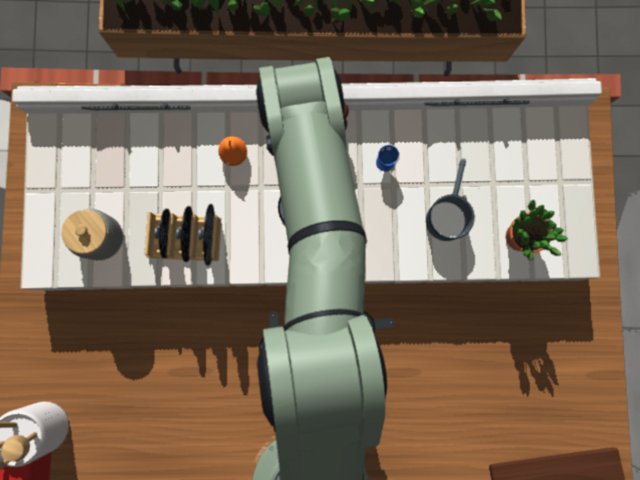

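```bash
python3 - <<'E'
from workcell import arm
from h import *
np.set_printoptions(precision=4,suppress=True)
m=arm.camera_model("wrist"); s=arm.observe(); print(s['joint_pos'],s['time_s'])
print('jar front',onz(m,[122,258],.24),'jar l/r',onz(m,[50,186],.24),onz(m,[50,318],.24),'mill',onz(m,[80,465],.22),onz(m,[108,425],.115))
p=[[244,322],[361,322],[302,258],[302,388]]
for q in p: print(onz(m,q,.119))
print('tip',onz(m,[424,322],.118),'hole',onz(m,[412,322],.118))
for q in ([455,150],[466,500]): print('edge',onz(m,q,.115))
# fit lid circle
th=np.linspace(0,2*np.pi,240,endpoint=False)
g=cv2.GaussianBlur(cv2.cvtColor(cv2.imread('pics/w1.png'),cv2.COLOR_BGR2GRAY).astype(np.float32),(0,0),0.7)
def samp(c,rr):
    q=proj(m,np.c_[c[0]+rr*np.cos(th),c[1]+rr*np.sin(th),np.full(240,.12)]).astype(np.float32)
    return cv2.remap(g,q[:,1].reshape(1,-1),q[:,0].reshape(1,-1),cv2.INTER_LINEAR)[0]
print(max((np.mean(np.clip(samp((x,y),.062)-samp((x,y),.058),-20,60)),x,y) for x in np.arange(.62,.665,.001) for y in np.arange(0,.04,.001)))
E
```

```text
[-0.0295  0.6559 -0.1433  1.2413  0.0925  1.2506 -1.718 ] 3.125
jar front [0.8004 0.0516 0.24  ] jar l/r [0.829  0.0818 0.24  ] [0.8307 0.0245 0.24  ] mill [ 0.8226 -0.0481  0.22  ] [ 0.8149 -0.0567  0.115 ]
[0.7037 0.0205 0.119 ]
[0.5873 0.0177 0.119 ]
[0.6475 0.0767 0.119 ]
[ 0.6505 -0.0403  0.119 ]
tip [0.513  0.0159 0.118 ] hole [0.5277 0.0163 0.118 ]
edge [0.4676 0.1939 0.115 ]
edge [ 0.4623 -0.1726  0.115 ]
(np.float32(59.98264), np.float64(0.645), np.float64(0.019))
```

Emit:
carry_out(
  moves=[
    {"hand": 60, "slide": [0, 0, 0], "turn": -0.18},
    {"hand": 60, "slide": [0, 0, 0], "turn": -0.36},
    {"hand": 60, "slide": [0, 0, 0], "turn": -0.54},
    {"hand": 60, "slide": [0, 0, 0], "turn": -0.72},
    {"hand": 60, "slide": [0, 0, 0], "turn": -0.9},
    {"hand": 60, "slide": [0, 0, 0], "turn": -1.08},
    {"hand": 60, "slide": [0, 0, 0], "turn": -1.26},
    {"hand": 60, "slide": [0, 0, 0], "turn": -1.44},
    {"hand": 60, "slide": [0, 0, 0], "turn": -1.62},
    {"hand": 60, "slide": [0, 0, 0], "turn": -1.8},
    {"hand": 60, "slide": [0, 0, 0], "turn": -1.98},
    {"hand": 60, "slide": [0, 0, 0], "turn": -2.16},
    {"hand": 60, "slide": [0, 0, 0], "turn": -2.34},
    {"hand": 60, "slide": [0, 0, 10], "turn": -2.52},
    {"hand": 60, "slide": [0, 0, 25], "turn": -2.7},
    {"hand": 60, "slide": [0, 0, 45], "turn": -2.88},
    {"hand": 60, "slide": [0, 0, 65], "turn": -3.06},
    {"hand": 60, "slide": [0, 0, 85], "turn": -3.14},
    {"hand": 60, "slide": [0, 0, 100], "turn": -3.14},
    {"hand": 60, "slide": [0, 0, 110], "turn": -3.14},
  ],
)

```text
time_s: 5.62
tool_pos: [0.7226, 0.0199, 0.1908]
tool_rot: [0.035, -3.141, 0.001]
wrist_force: [0.7, 0.3, 0.2]
gripper_width: 0.0599
```

Emit:
carry_out(
  moves=[
    {"hand": 60, "slide": [0, 0, 20], "turn": 0},
    {"hand": 60, "slide": [0, 0, 40], "turn": 0},
    {"hand": 60, "slide": [0, 0, 47], "turn": 0},
    {"hand": 60, "slide": [0, 0, 47], "turn": 0},
  ],
)

```text
time_s: 6.12
tool_pos: [0.7226, 0.0206, 0.1438]
tool_rot: [0.04, -3.141, -0.0]
wrist_force: [0.3, -0.1, 0.3]
gripper_width: 0.0601
```

```bash
python3 - <<'E'
from workcell import arm
from h import *
im=arm.snapshot("wrist"); cv2.imwrite("pics/w2.png",im[:,:,::-1])
im=arm.snapshot("scene"); cv2.imwrite("pics/s2.png",cv2.resize(im[180:340,240:440,::-1],None,fx=4,fy=3.75))
print(arm.observe()['wrist_force'])
E
```

```text
[-1.04640177  0.07384515  0.29477888]
```

View pics/w2.png

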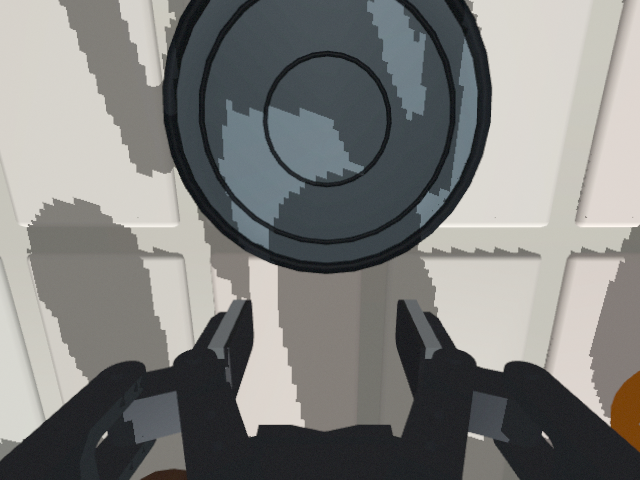

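View pics/s2.png

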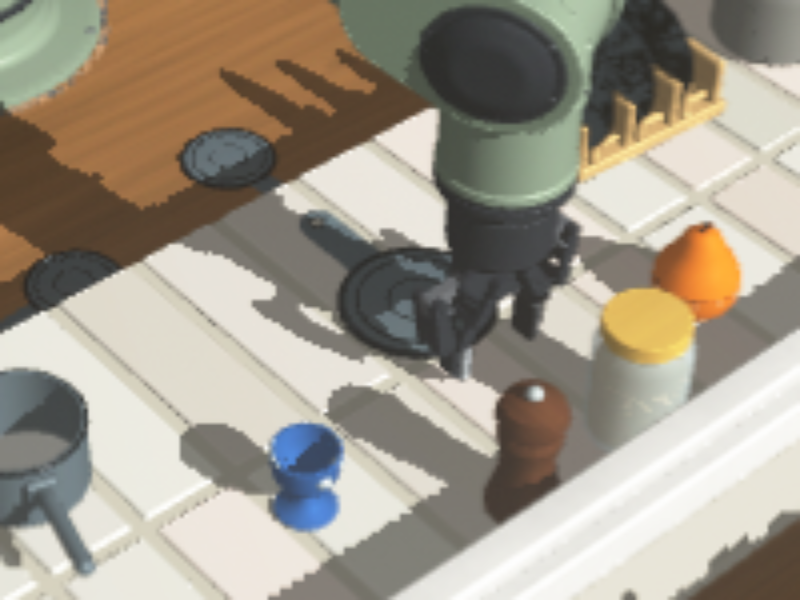

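Emit:
carry_out(
  moves=[
    {"hand": 60, "slide": [0, 0, 4], "turn": 0},
    {"hand": 60, "slide": [0, 0, 4], "turn": 0},
  ],
)

```text
time_s: 6.48
tool_pos: [0.7227, 0.0204, 0.1403]
tool_rot: [-0.039, 3.141, -0.0]
wrist_force: [-0.5, 0.9, -0.2]
gripper_width: 0.06
```

Emit:
carry_out(
  moves=[
    {"hand": 60, "slide": [0, 0, 2], "turn": 0},
    {"hand": 60, "slide": [0, 0, 2], "turn": 0},
  ],
)

```text
time_s: 6.72
tool_pos: [0.7227, 0.0205, 0.1382]
tool_rot: [0.039, -3.141, -0.0]
wrist_force: [0.2, 0.4, -0.2]
gripper_width: 0.0603
```

Emit:
carry_out(
  moves=[
    {"hand": 60, "slide": [0, 0, 2], "turn": 0},
    {"hand": 60, "slide": [0, 0, 2], "turn": 0},
  ],
)

```text
time_s: 6.98
tool_pos: [0.7226, 0.0205, 0.1361]
tool_rot: [0.04, -3.141, -0.0]
wrist_force: [-0.2, 0.5, -0.4]
gripper_width: 0.0599
```

Emit:
carry_out(
  moves=[
    {"hand": 60, "slide": [0, 0, 2], "turn": 0},
    {"hand": 60, "slide": [0, 0, 2], "turn": 0},
  ],
)

```text
time_s: 7.22
tool_pos: [0.7228, 0.0206, 0.1351]
tool_rot: [-0.039, 3.141, -0.0]
wrist_force: [-3.4, -0.0, 9.7]
gripper_width: 0.0596
```

Emit:
carry_out(
  moves=[
    {"hand": 60, "slide": [0, 0, 1.5], "turn": 0},
    {"hand": 60, "slide": [0, 0, 1.5], "turn": 0},
  ],
)

```text
time_s: 7.48
tool_pos: [0.7229, 0.0206, 0.135]
tool_rot: [-0.039, 3.14, -0.001]
wrist_force: [-12.0, -3.2, 26.7]
gripper_width: 0.0604
```

Emit:
carry_out(
  moves=[
    {"hand": 60, "slide": [0, 0, -4.5], "turn": 0},
    {"hand": 60, "slide": [0, 0, -4.5], "turn": 0},
    {"hand": 60, "slide": [8, 0, -4.5], "turn": 0},
    {"hand": 60, "slide": [16, 0, -4.5], "turn": 0},
    {"hand": 60, "slide": [24, 0, -4.5], "turn": 0},
    {"hand": 60, "slide": [32, 0, -4.5], "turn": 0},
    {"hand": 60, "slide": [40, 0, -4.5], "turn": 0},
    {"hand": 60, "slide": [48, 0, -4.5], "turn": 0},
    {"hand": 60, "slide": [48, 0, -4.5], "turn": 0},
  ],
)

```text
time_s: 8.6
tool_pos: [0.6743, 0.0192, 0.1375]
tool_rot: [0.04, -3.141, 0.0]
wrist_force: [-0.3, -0.2, 0.0]
gripper_width: 0.0602
```

```bash
python3 - <<'E'
from workcell import arm
from h import *
im=arm.snapshot("wrist"); cv2.imwrite("pics/w3.png",im[:,:,::-1])
E
```

```text
(no output)
```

View pics/w3.png

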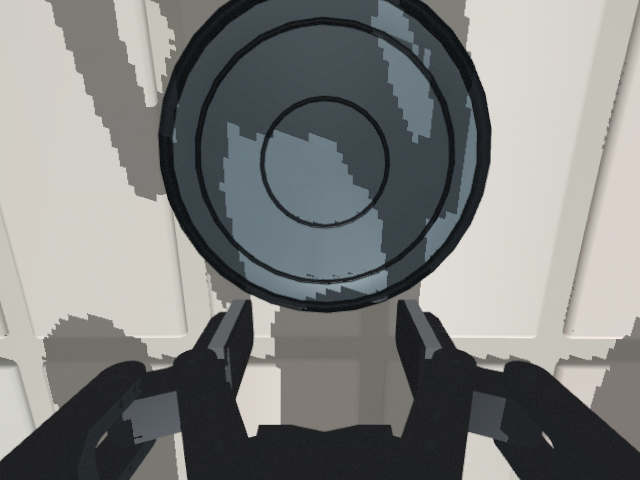

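Emit:
carry_out(
  moves=[
    {"hand": 60, "slide": [8, 0, 0], "turn": 0},
    {"hand": 60, "slide": [16, 0, 0], "turn": 0},
    {"hand": 60, "slide": [24, 0, 0], "turn": 0},
    {"hand": 60, "slide": [32, 0, 0], "turn": 0},
    {"hand": 60, "slide": [40, 0, 0], "turn": 0},
    {"hand": 60, "slide": [48, 0, 0], "turn": 0},
    {"hand": 60, "slide": [54, 0, 0], "turn": 0},
    {"hand": 60, "slide": [54, 0, 0], "turn": 0},
  ],
)

```text
time_s: 9.65
tool_pos: [0.6204, 0.0179, 0.1373]
tool_rot: [0.04, -3.141, 0.0]
wrist_force: [0.0, -0.7, 0.5]
gripper_width: 0.0602
```

```bash
cat > wl.py <<'E'
from workcell import arm
from h import *
import sys
np.set_printoptions(precision=4,suppress=True)
n=sys.argv[1]; 
m=arm.camera_model("wrist"); im=arm.snapshot("wrist"); cv2.imwrite(f"pics/{n}.png",im[:,:,::-1])
print(m['xyz'],arm.observe()['tool_pos'])
E
python3 wl.py w4; python3 - <<'E'
from workcell import arm
from h import *
im=arm.snapshot("scene"); cv2.imwrite("pics/s4.png",cv2.resize(im[180:340,240:440,::-1],None,fx=4,fy=3.75))
E
```

```text
[0.5437 0.0157 0.2547] [0.6207 0.0179 0.1373]
```

View pics/w4.png

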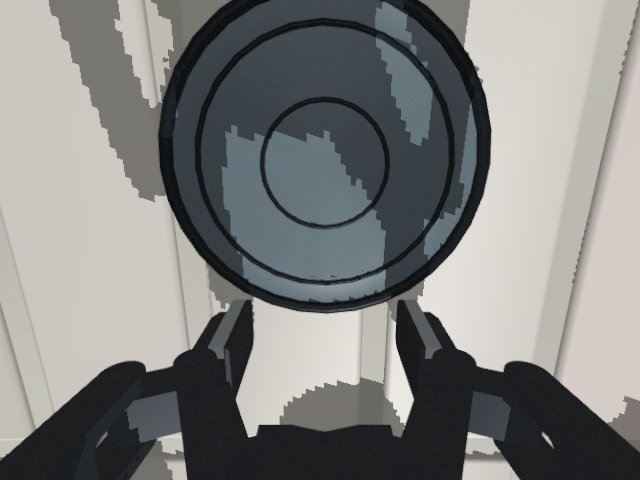

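View pics/s4.png

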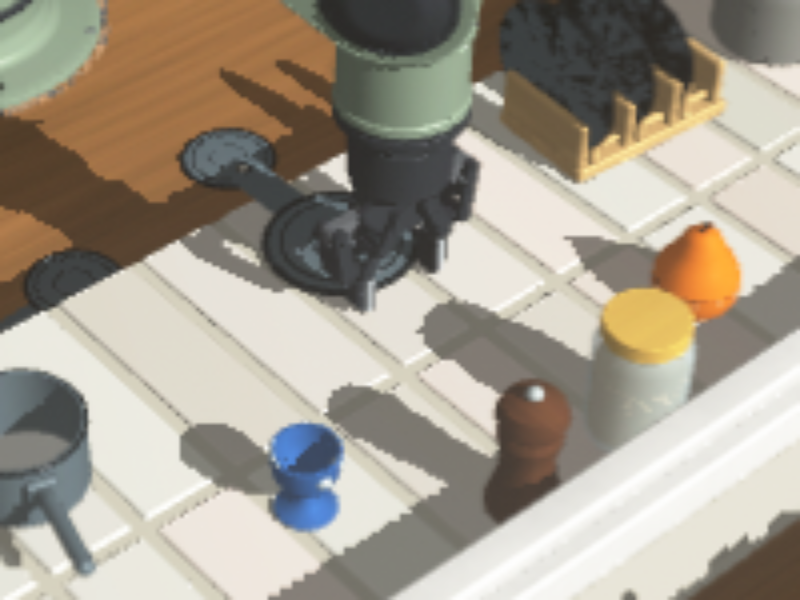

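```bash
python3 - <<'E'
from workcell import arm
from h import *
np.set_printoptions(precision=4,suppress=True)
m=arm.camera_model("wrist"); print(onz(m,[162,325],.121),onz(m,[311,325],.119),arm.observe()['time_s'])
m=arm.camera_model("scene")
print('tip',onz(m,[180+155/3.75,240+222/4],.118),'edge near', onz(m,[180+195/3.75,240+310/4],.115), onz(m,[180+265/3.75,240+145/4],.115),onz(m,[180+335/3.75,240],.115))
E
```

```text
[0.5559 0.0163 0.121 ] [0.6161 0.0179 0.119 ] 9.75
tip [0.4141 0.0104 0.118 ] edge near [0.4941 0.0365 0.115 ] [ 0.4816 -0.1116  0.115 ] [ 0.4789 -0.2387  0.115 ]
```

Emit:
carry_out(
  moves=[
    {"hand": 60, "slide": [8, 0, 0], "turn": 0},
    {"hand": 60, "slide": [14, 0, 0], "turn": 0},
    {"hand": 60, "slide": [14, 0, 0], "turn": 0},
    {"hand": 60, "slide": [5, 0, 0], "turn": 0},
    {"hand": 60, "slide": [-10, 0, 0], "turn": 0},
    {"hand": 60, "slide": [-10, 0, -40], "turn": 0},
    {"hand": 60, "slide": [0, 0, -90], "turn": 0},
    {"hand": 60, "slide": [40, 0, -110], "turn": 0},
    {"hand": 60, "slide": [90, 0, -120], "turn": 0},
    {"hand": 60, "slide": [130, 0, -120], "turn": 0},
    {"hand": 60, "slide": [130, 0, -120], "turn": 0},
  ],
)

```text
time_s: 11.12
tool_pos: [0.4896, 0.0143, 0.2579]
tool_rot: [-0.04, 3.141, -0.002]
wrist_force: [0.8, 0.5, 1.0]
gripper_width: 0.0602
```

```bash
python3 wl.py w5; python3 - <<'E'
from workcell import arm
from h import *
im=arm.snapshot("scene"); cv2.imwrite("pics/s5.png",cv2.resize(im[180:340,240:440,::-1],None,fx=4,fy=3.75))
print(arm.observe()['joint_pos'])
E
```

```text
[0.4129 0.0123 0.3752] [0.4911 0.0143 0.2579]
[ 0.58807466  0.45080693 -0.9689806   1.90740679  0.4380155   1.01108679
  1.02134379]
```

View pics/w5.png

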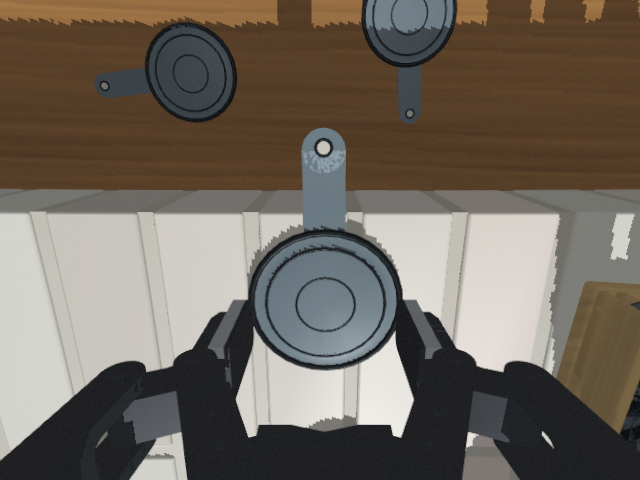

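View pics/s5.png

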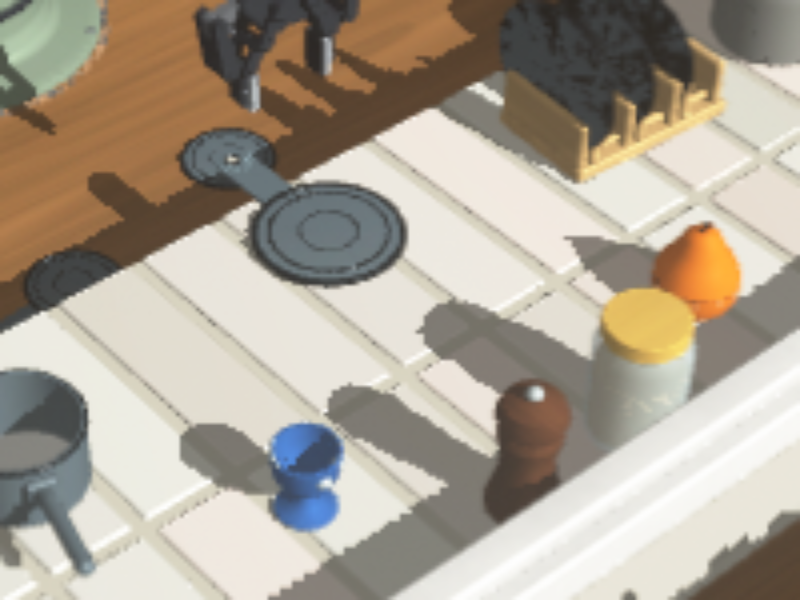

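```bash
python3 - <<'E'
from workcell import arm
from h import *
np.set_printoptions(precision=4,suppress=True)
m=arm.camera_model("wrist"); s=arm.camera_model("scene")
for n,p,z in (("centre",[304,325],.121),("L",[298,249],.119),("R",[298,402],.119),("bot",[368,325],.119),("tip",[128,323],.118),("hole",[148,323],.118),("edge",[191,200],.115),("edge",[191,450],.115),("edge2",[212,200],.115),("edge2",[212,450],.115),("tongL",[190,302],.118),("tongR",[190,346],.118)): print(n,onz(m,p,z))
print(onz(s,[180+233/3.75,240+328/4],.121),onz(s,[180+159/3.75,240+233/4],.118))
E
python3 - <<'E'
import cv2
a=cv2.imread('pics/w5.png'); cv2.imwrite('pics/w5c.png',cv2.resize(a[110:260,220:430],None,fx=3.8,fy=3.8,interpolation=cv2.INTER_CUBIC))
E
```

```text
centre [0.5441 0.0162 0.121 ]
L [ 0.5414 -0.0421  0.119 ]
R [0.5385 0.0751 0.119 ]
bot [0.6028 0.0177 0.119 ]
tip [0.4157 0.0116 0.118 ]
hole [0.4286 0.0119 0.118 ]
edge [ 0.4606 -0.0745  0.115 ]
edge [0.4562 0.1026 0.115 ]
edge2 [ 0.4758 -0.0757  0.115 ]
edge2 [0.4714 0.1046 0.115 ]
tongL [ 0.4575 -0.0021  0.118 ]
tongR [0.4567 0.0288 0.118 ]
[0.5433 0.0153 0.121 ] [0.4236 0.0143 0.118 ]
```

View pics/w5c.png

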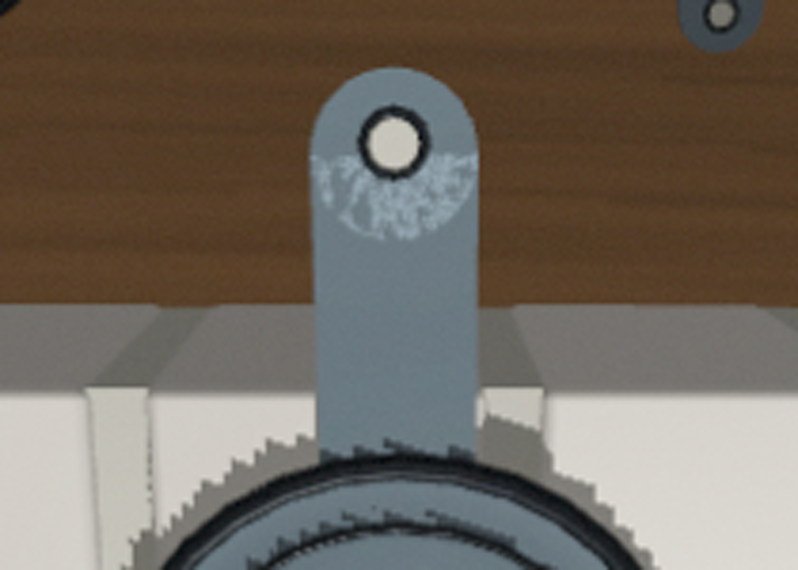

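Emit:
carry_out(
  moves=[
    {"hand": 60, "slide": [15, 0, 0], "turn": 0},
    {"hand": 60, "slide": [30, 0, 15], "turn": 0},
    {"hand": 60, "slide": [37.5, 0, 35], "turn": 0},
    {"hand": 60, "slide": [37.5, 0, 55], "turn": 0},
    {"hand": 60, "slide": [37.5, 0, 75], "turn": 0},
    {"hand": 60, "slide": [37.5, 0, 85], "turn": 0},
    {"hand": 60, "slide": [37.5, 0, 85], "turn": 0},
  ],
)

```text
time_s: 12.1
tool_pos: [0.4531, 0.014, 0.172]
tool_rot: [0.04, -3.14, -0.001]
wrist_force: [-0.1, 0.4, 0.0]
gripper_width: 0.0604
```

```bash
python3 wl.py w6; python3 - <<'E'
from workcell import arm
s=arm.observe();print(s['joint_pos'],s['tool_pos'],s['tool_rot'],s['time_s'])
E
```

```text
[0.3765 0.0117 0.2894] [0.4534 0.014  0.1725]
[ 0.53109295  0.51284467 -0.89672828  2.08352741  0.56122829  0.80317899
  0.88697086] [0.45335217 0.01399938 0.17252534] [ 3.99908710e-02 -3.14120253e+00 -5.98381920e-04] 12.15
```

View pics/w6.png

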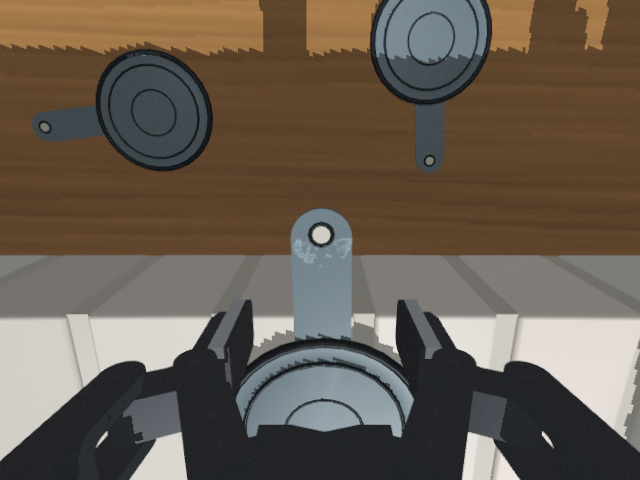

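Emit:
carry_out(
  moves=[
    {"hand": 60, "slide": [0, 0, 15], "turn": 0},
    {"hand": 60, "slide": [0, 0, 30], "turn": 0},
    {"hand": 60, "slide": [0, 0, 42], "turn": 0},
    {"hand": 60, "slide": [0, 0, 50], "turn": 0},
    {"hand": 60, "slide": [0, 0, 50], "turn": 0},
  ],
)

```text
time_s: 12.78
tool_pos: [0.453, 0.0139, 0.1218]
tool_rot: [0.04, -3.14, -0.0]
wrist_force: [-0.2, 0.2, 0.1]
gripper_width: 0.0599
```

```bash
python3 wl.py w7; python3 - <<'E'
from workcell import arm
s=arm.observe();print(s['joint_pos'],s['tool_pos'],s['wrist_force'],s['time_s'])
E
```

```text
[0.3765 0.0117 0.2392] [0.4533 0.0139 0.1222]
[ 0.46026609  0.5913916  -0.81466716  2.12076182  0.67351232  0.70751536
  0.78944949] [0.45329574 0.0139102  0.122239  ] [-0.53977322  0.02165303  0.62838918] 12.825
```

View pics/w7.png

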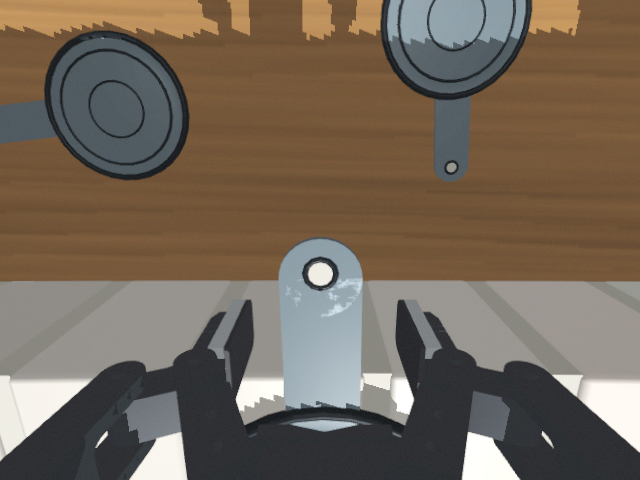

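Emit:
carry_out(
  moves=[
    {"hand": 40, "slide": [0, 0, 0], "turn": 0},
    {"hand": 34, "slide": [0, 0, 0], "turn": 0},
    {"hand": 10, "slide": [0, 0, 0], "turn": 0},
    {"hand": 10, "slide": [0, 0, 0], "turn": 0},
    {"hand": 10, "slide": [0, 0, 0], "turn": 0},
    {"hand": 10, "slide": [0, 0, 0], "turn": 0},
  ],
  force=100,
)

```text
time_s: 13.58
tool_pos: [0.4534, 0.0137, 0.1227]
tool_rot: [-0.039, 3.141, -0.0]
wrist_force: [-1.9, -1.2, 8.3]
gripper_width: 0.0264
```

```bash
python3 wl.py w8; python3 - <<'E'
from workcell import arm
s=arm.observe();print(s['gripper_width'],s['tool_pos'],s['wrist_force'],s['wrist_torque'],s['time_s'])
E
```

```text
[0.3767 0.0115 0.2399] [0.4534 0.0137 0.1227]
0.02652150685498223 [0.45343945 0.01367713 0.12268768] [-2.31405012 -0.32090196  8.75227862] [-0.15569704  0.38929129 -0.04560443] 13.625
```

View pics/w8.png

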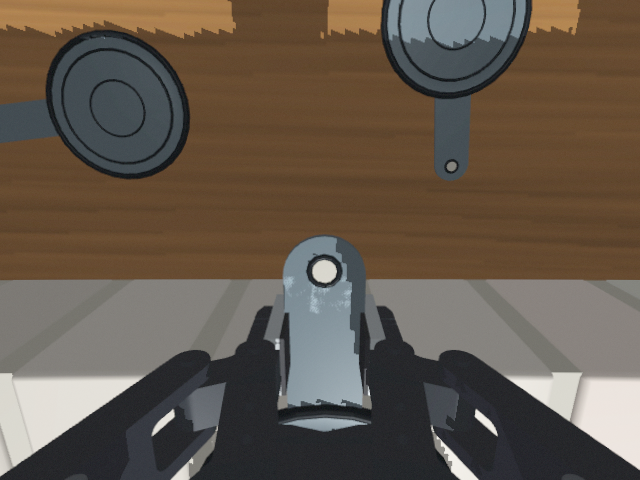

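```bash
python3 - <<'E'
import cv2
a=cv2.imread('pics/w8.png'); cv2.imwrite('pics/w8c.png',cv2.resize(a[220:430,220:430],None,fx=2.8,fy=2.8,interpolation=cv2.INTER_CUBIC))
E
```

```text
(no output)
```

View pics/w8c.png

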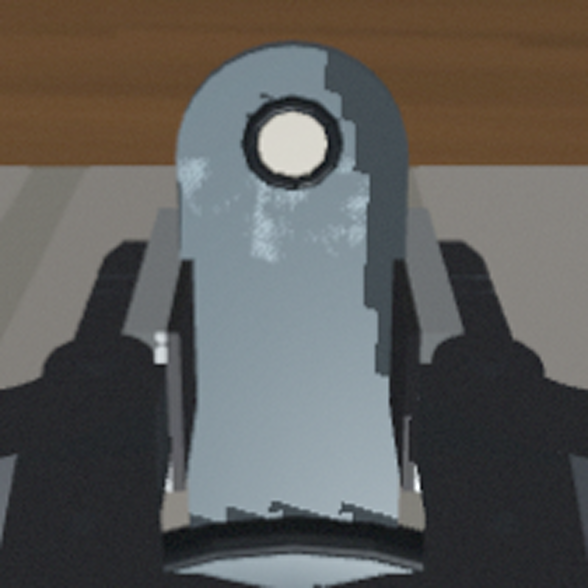

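Emit:
carry_out(
  moves=[
    {"hand": 10, "slide": [0, 0, -3], "turn": 0},
    {"hand": 10, "slide": [0, 0, -7], "turn": 0},
    {"hand": 10, "slide": [0, 0, -12], "turn": 0},
    {"hand": 10, "slide": [0, 0, -18], "turn": 0},
    {"hand": 10, "slide": [0, 0, -25], "turn": 0},
    {"hand": 10, "slide": [0, 0, -25], "turn": 0},
  ],
)

```text
time_s: 14.38
tool_pos: [0.4535, 0.0137, 0.1478]
tool_rot: [-0.039, 3.14, -0.0]
wrist_force: [-0.9, -0.2, -1.6]
gripper_width: 0.0263
```

```bash
python3 wl.py w9; python3 - <<'E'
from workcell import arm
from h import *
s=arm.observe();print(s['gripper_width'],s['tool_pos'],s['wrist_force'],s['wrist_torque'],s['time_s'])
im=arm.snapshot("scene"); cv2.imwrite("pics/s9.png",cv2.resize(im[160:320,240:440,::-1],None,fx=4,fy=3.75))
E
```

```text
[0.3768 0.0115 0.2651] [0.4534 0.0137 0.1475]
0.026098707750947192 [0.45338676 0.01365082 0.14751943] [ 0.6296904  -0.43876197 -0.85487945] [ 0.03130467  0.13419356 -0.01809385] 14.425
```

View pics/w9.png

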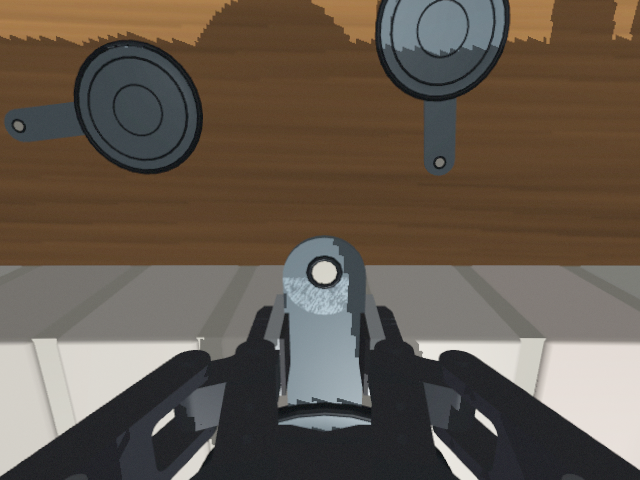

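View pics/s9.png

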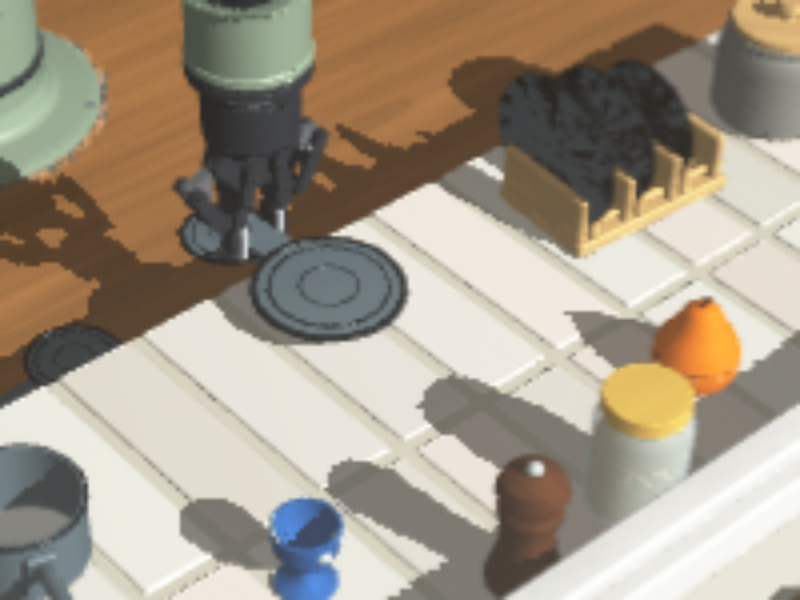

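```bash
python3 - <<'E'
from workcell import arm
from h import *
np.set_printoptions(precision=4,suppress=True)
t=arm.camera_model("top")
m=arm.camera_model("wrist"); s=arm.observe()
print('leaf',onz(t,[237,512],.25),onz(t,[237,508],.2),onz(t,[202,530],.25))
zt=.1165+.0248+.0015
h=onz(m,[271,323],zt); tip=onz(m,[237,323],zt); print(h,tip,h-s['tool_pos'],tip-s['tool_pos'])
r=R.from_rotvec(s['tool_rot']).as_matrix(); print(r[:,0],r[:,1])
mid=onz(m,[390,324],zt); print('axis yaw',np.arctan2(*(mid-h)[[1,0]]))
E
```

```text
leaf [ 0.5606 -0.4128  0.25  ] [ 0.567  -0.4207  0.2   ] [ 0.6339 -0.4521  0.25  ]
[0.4254 0.0123 0.1428] [0.4128 0.012  0.1428] [-0.0279 -0.0014 -0.0045] [-0.0405 -0.0017 -0.0045]
[-0.9997 -0.025  -0.0001] [-0.025   0.9997 -0.0001]
axis yaw 0.03189200788844873
```

Emit:
carry_out(
  moves=[
    {"hand": 10, "slide": [0, 0, -8], "turn": 0},
    {"hand": 10, "slide": [0, 0, -22], "turn": 0},
    {"hand": 10, "slide": [0, 0, -40], "turn": 0},
    {"hand": 10, "slide": [0, 0, -58], "turn": 0},
    {"hand": 10, "slide": [0, 0, -76], "turn": 0},
    {"hand": 10, "slide": [0, 0, -86], "turn": 0},
    {"hand": 10, "slide": [0, 0, -90], "turn": 0},
    {"hand": 10, "slide": [0, 0, -90], "turn": 0},
  ],
)

```text
time_s: 15.48
tool_pos: [0.4532, 0.0136, 0.2372]
tool_rot: [0.039, -3.141, 0.0]
wrist_force: [-0.3, 0.0, -1.2]
gripper_width: 0.0265
```

Emit:
carry_out(
  moves=[
    {"hand": 10, "slide": [-1, -6, 0], "turn": 0},
    {"hand": 10, "slide": [-4, -20, 0], "turn": 0},
    {"hand": 10, "slide": [-8, -40, 0], "turn": 0},
    {"hand": 10, "slide": [-12, -62, 0], "turn": 0},
    {"hand": 10, "slide": [-16, -84, 0], "turn": 0},
    {"hand": 10, "slide": [-20, -106, 0], "turn": 0},
    {"hand": 10, "slide": [-24, -128, 0], "turn": 0},
    {"hand": 10, "slide": [-28, -150, 0], "turn": 0},
    {"hand": 10, "slide": [-32, -172, 0], "turn": 0},
    {"hand": 10, "slide": [-36, -194, 0], "turn": 0},
    {"hand": 10, "slide": [-40, -216, 0], "turn": 0},
    {"hand": 10, "slide": [-44, -238, 0], "turn": 0},
    {"hand": 10, "slide": [-48, -260, 0], "turn": 0},
    {"hand": 10, "slide": [-52, -282, 0], "turn": 0},
    {"hand": 10, "slide": [-56, -302, 0], "turn": 0},
    {"hand": 10, "slide": [-59, -316, 0], "turn": 0},
    {"hand": 10, "slide": [-59.6, -322, 0], "turn": 0},
    {"hand": 10, "slide": [-59.6, -322, 0], "turn": 0},
  ],
)

```text
time_s: 17.73
tool_pos: [0.521, -0.3065, 0.2372]
tool_rot: [0.04, -3.141, -0.0]
wrist_force: [-0.1, 0.5, -2.8]
gripper_width: 0.0267
```

```bash
python3 wl.py w10; python3 - <<'E'
from workcell import arm
from h import *
s=arm.observe();print(s['gripper_width'],s['tool_pos'],s['tool_rot'],s['joint_pos'],s['time_s'])
im=arm.snapshot("scene"); cv2.imwrite("pics/s10f.png",im[:,:,::-1]); cv2.imwrite("pics/s10.png",cv2.resize(im[200:360,140:340,::-1],None,fx=4,fy=3.75))
im=arm.snapshot("top"); cv2.imwrite("pics/t10.png",im[:,:,::-1])
E
```

```text
[ 0.4443 -0.3087  0.3545] [ 0.521  -0.3061  0.2373]
0.02629771015675723 [ 0.5210007  -0.30609237  0.23732243] [ 4.04467811e-02 -3.14132015e+00 -4.16400207e-04] [ 0.99858096  0.6386081  -0.86084002  1.64634131  0.52983356  1.10626491
  1.58707078] 17.775
```

View pics/w10.png

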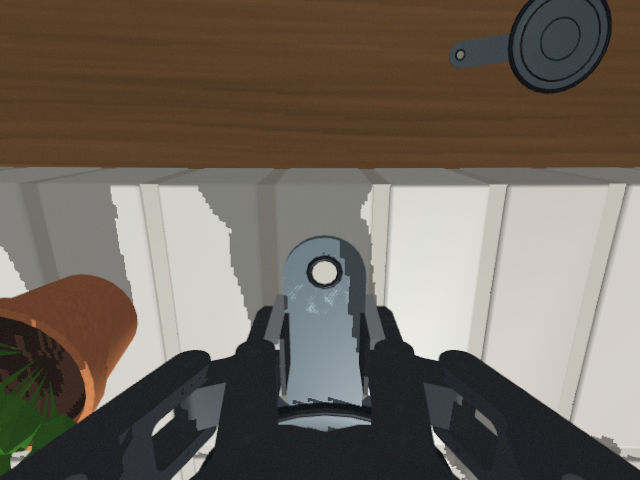

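View pics/s10.png

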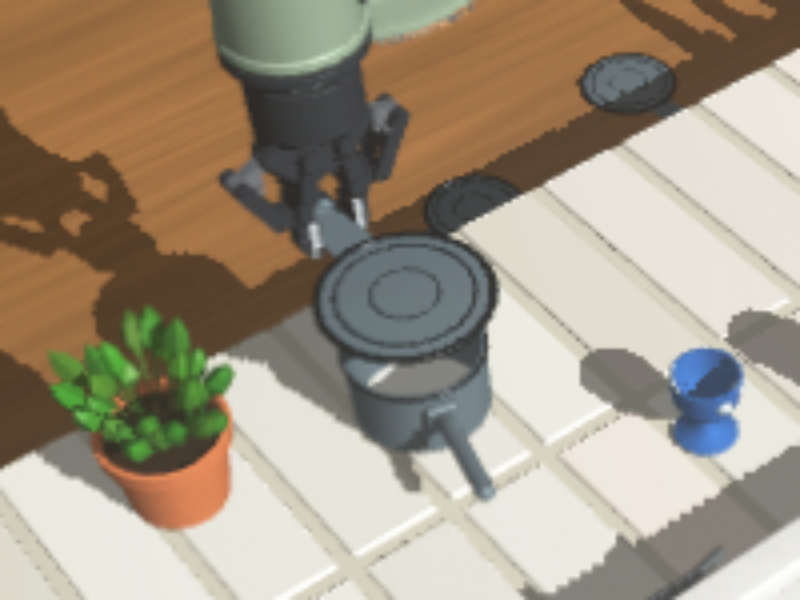

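View pics/t10.png

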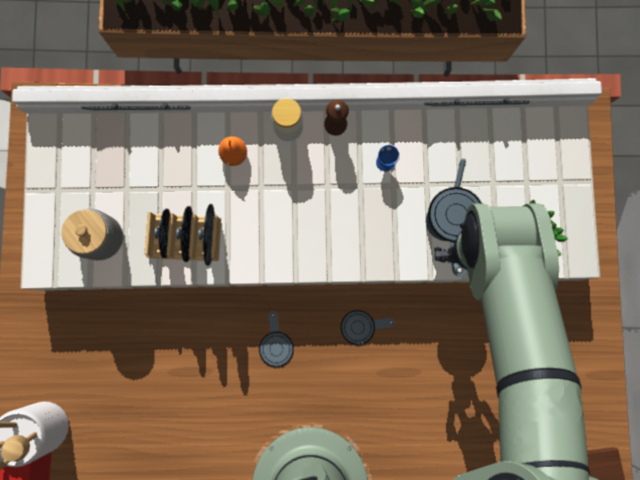

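```bash
python3 - <<'E'
from workcell import arm
from h import *
np.set_printoptions(precision=4,suppress=True)
M={c:arm.camera_model(c) for c in("top","scene")}
th=np.linspace(0,2*np.pi,360,endpoint=False)
def circ(c,z,r): return np.c_[c[0]+r*np.cos(th),c[1]+r*np.sin(th),np.full(360,z)]
out=[]
for cam,(r0,c0) in (("top",(180,405)),("scene",(265,205))):
    a=cv2.imread(f'pics/{cam}0.png')[r0:r0+75,c0:c0+80]; k=8
    a=cv2.resize(a,None,fx=k,fy=k,interpolation=cv2.INTER_CUBIC)
    b=a.copy()
    for (c,z,r,col) in (((.6105,-.304),.183,.048,(0,0,255)),((.6105,-.304),.183,.045,(0,255,255)),((.6105,-.304),.115,.046,(0,255,0))):
        q=proj(M[cam],circ(c,z,r)); q=((q-[r0,c0]+.5)*k)[:,::-1].astype(np.int32)
        cv2.polylines(b,[q.reshape(-1,1,2)],True,col,1)
    out.append(b)
cv2.imwrite('pics/pan_ov.png',cv2.resize(np.hstack(out),(800,375)))
cv2.imwrite('pics/pan_ovt.png',out[0]);cv2.imwrite('pics/pan_ovs.png',out[1])
def fit(f,cam,x0,z,r,R_=.012,lo=-20):
    g=cv2.GaussianBlur(cv2.cvtColor(cv2.imread(f),cv2.COLOR_BGR2GRAY).astype(np.float32),(0,0),0.7)
    def samp(c,rr):
        q=proj(M[cam],circ(c,z,rr)).astype(np.float32)
        return cv2.remap(g,q[:,1].reshape(1,-1),q[:,0].reshape(1,-1),cv2.INTER_LINEAR)[0]
    sc=lambda c:np.mean(np.clip(samp(c,r+.003)-samp(c,r-.002),lo,40))
    L=[(sc((x0[0]+a,x0[1]+b)),x0[0]+a,x0[1]+b) for a in np.arange(-R_,R_,.001) for b in np.arange(-R_,R_,.001)]
    return np.array(max(L))
for z in (.230,.234,.238): print('lid held z',z,fit('pics/s10f.png','scene',(.610,-.304),z,.060),fit('pics/t10.png','top',(.610,-.304),z,.060))
E
```

```text
lid held z 0.23 [22.022  0.605 -0.303] [26.9129  0.61   -0.301 ]
lid held z 0.234 [22.8606  0.609  -0.304 ] [26.9204  0.61   -0.3   ]
lid held z 0.238 [23.5936  0.612  -0.306 ] [26.9749  0.609  -0.299 ]
```

View pics/pan_ovt.png

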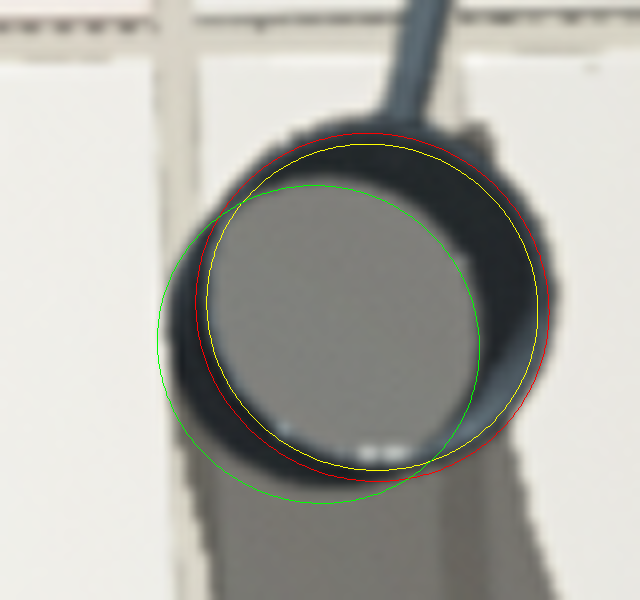

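View pics/pan_ovs.png

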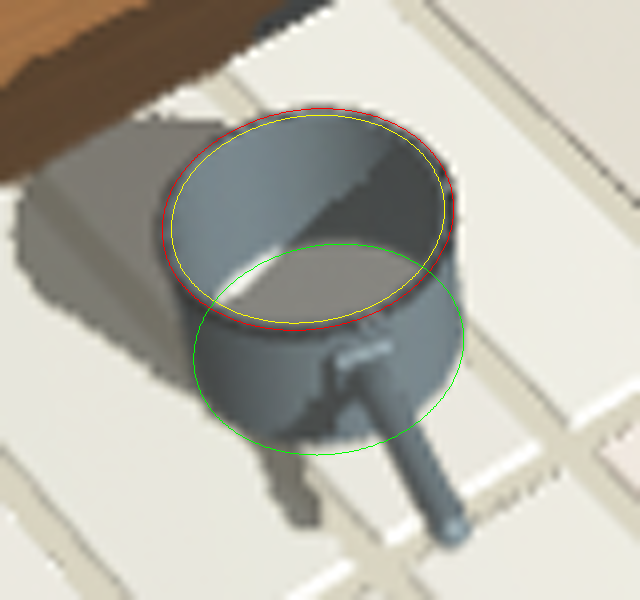

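Emit:
carry_out(
  moves=[
    {"hand": 10, "slide": [-1.5, -1, 4], "turn": 0},
    {"hand": 10, "slide": [-1.5, -1, 12], "turn": 0},
    {"hand": 10, "slide": [-1.5, -1, 22], "turn": 0},
    {"hand": 10, "slide": [-1.5, -1, 30], "turn": 0},
    {"hand": 10, "slide": [-1.5, -1, 36], "turn": 0},
    {"hand": 10, "slide": [-1.5, -1, 39], "turn": 0},
    {"hand": 10, "slide": [-1.5, -1, 41], "turn": 0},
    {"hand": 10, "slide": [-1.5, -1, 41], "turn": 0},
    {"hand": 10, "slide": [-1.5, -1, 41], "turn": 0},
  ],
)

```text
time_s: 19.0
tool_pos: [0.5226, -0.3077, 0.1965]
tool_rot: [-0.039, 3.141, -0.0]
wrist_force: [-0.4, -0.2, -1.3]
gripper_width: 0.0264
```

```bash
python3 - <<'E'
from workcell import arm
from h import *
s=arm.observe();print(s['wrist_force'],s['tool_pos'],s['time_s'])
im=arm.snapshot("scene"); cv2.imwrite("pics/s11f.png",im[:,:,::-1]); cv2.imwrite("pics/s11.png",cv2.resize(im[250:330,190:290,::-1],None,fx=8,fy=7.5,interpolation=cv2.INTER_CUBIC))
E
```

```text
[-0.39615774 -0.21406942 -1.34309378] [ 0.52257959 -0.30766372  0.19648405] 19.0
```

View pics/s11.png

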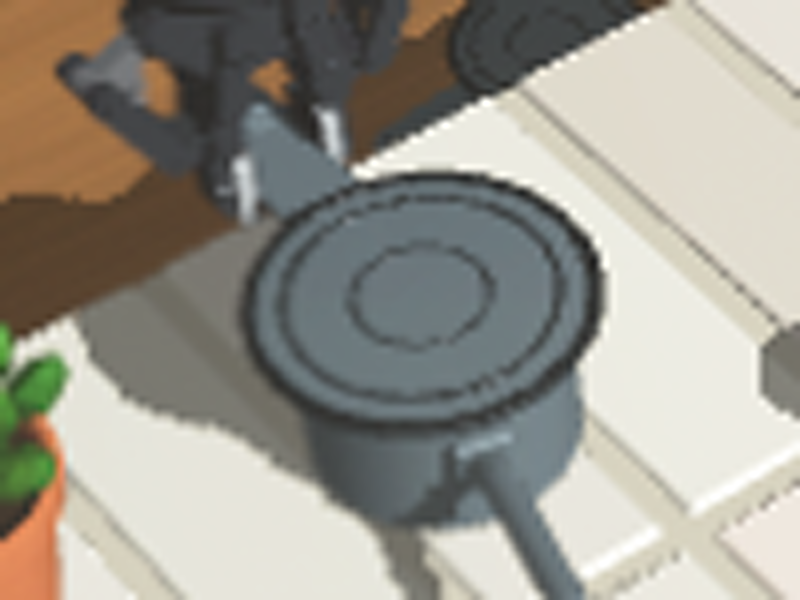

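```bash
python3 - <<'E'
from workcell import arm
from h import *
np.set_printoptions(precision=4,suppress=True)
M=arm.camera_model("scene")
th=np.linspace(0,2*np.pi,360,endpoint=False)
g=cv2.GaussianBlur(cv2.cvtColor(cv2.imread('pics/s11f.png'),cv2.COLOR_BGR2GRAY).astype(np.float32),(0,0),0.7)
for z in (.190,.193,.196):
    def samp(c,rr):
        q=proj(M,np.c_[c[0]+rr*np.cos(th),c[1]+rr*np.sin(th),np.full(360,z)]).astype(np.float32)
        return cv2.remap(g,q[:,1].reshape(1,-1),q[:,0].reshape(1,-1),cv2.INTER_LINEAR)[0]
    print(z,max((np.mean(np.clip(samp((x,y),.063)-samp((x,y),.058),-20,40)),x,y) for x in np.arange(.595,.63,.001) for y in np.arange(-.32,-.29,.001)))
E
```

```text
0.19 (np.float32(31.648407), np.float64(0.609), np.float64(-0.305))
0.193 (np.float32(32.03049), np.float64(0.611), np.float64(-0.306))
0.196 (np.float32(32.201015), np.float64(0.613), np.float64(-0.307))
```

Emit:
carry_out(
  moves=[
    {"hand": 10, "slide": [0, 0, 1.5], "turn": 0},
    {"hand": 10, "slide": [0, 0, 3], "turn": 0},
    {"hand": 10, "slide": [0, 0, 3], "turn": 0},
  ],
)

```text
time_s: 19.42
tool_pos: [0.5224, -0.3076, 0.1931]
tool_rot: [0.04, -3.141, -0.0]
wrist_force: [0.2, 0.3, -0.9]
gripper_width: 0.0264
```

Emit:
carry_out(
  moves=[
    {"hand": 10, "slide": [0, 0, 1], "turn": 0},
    {"hand": 10, "slide": [0, 0, 1], "turn": 0},
  ],
)

```text
time_s: 19.68
tool_pos: [0.5225, -0.3076, 0.1923]
tool_rot: [-0.04, 3.141, 0.0]
wrist_force: [-0.1, 0.1, -0.8]
gripper_width: 0.0263
```

Emit:
carry_out(
  moves=[
    {"hand": 10, "slide": [0, 0, 1], "turn": 0},
    {"hand": 10, "slide": [0, 0, 1], "turn": 0},
  ],
)

```text
time_s: 19.92
tool_pos: [0.5225, -0.3076, 0.1913]
tool_rot: [-0.039, 3.141, 0.0]
wrist_force: [-0.3, -0.4, -0.8]
gripper_width: 0.0263
```

Emit:
carry_out(
  moves=[
    {"hand": 10, "slide": [0, 0, 0.7], "turn": 0},
    {"hand": 10, "slide": [0, 0, 0.7], "turn": 0},
  ],
)

```text
time_s: 20.18
tool_pos: [0.5225, -0.3076, 0.1907]
tool_rot: [-0.039, 3.141, -0.0]
wrist_force: [-0.4, -0.0, 2.2]
gripper_width: 0.0268
```

Emit:
carry_out(
  moves=[
    {"hand": 10, "slide": [0, 0, 0], "turn": 0},
    {"hand": 10, "slide": [0, 0, 0], "turn": 0},
    {"hand": 10, "slide": [0, 0, 0], "turn": 0},
  ],
  force=20,
)

```text
time_s: 20.55
tool_pos: [0.5225, -0.3076, 0.1906]
tool_rot: [-0.039, 3.141, 0.0]
wrist_force: [-0.7, 0.1, 1.2]
gripper_width: 0.0264
```

Emit:
carry_out(
  moves=[
    {"hand": 32, "slide": [0, 0, 0], "turn": 0},
    {"hand": 36, "slide": [0, 0, 0], "turn": 0},
    {"hand": 44, "slide": [0, 0, 0], "turn": 0},
    {"hand": 50, "slide": [0, 0, 0], "turn": 0},
    {"hand": 50, "slide": [0, 0, 0], "turn": 0},
    {"hand": 50, "slide": [0, 0, 0], "turn": 0},
  ],
)

```text
time_s: 21.3
tool_pos: [0.5225, -0.3076, 0.1906]
tool_rot: [-0.04, 3.141, -0.0]
wrist_force: [-0.7, -0.2, 1.1]
gripper_width: 0.05
```

```bash
python3 wl.py w12; python3 - <<'E'
from workcell import arm
from h import *
s=arm.observe();print(s['wrist_force'],s['tool_pos'],s['gripper_width'],s['time_s'])
im=arm.snapshot("scene"); cv2.imwrite("pics/s12f.png",im[:,:,::-1]); cv2.imwrite("pics/s12.png",cv2.resize(im[250:330,190:290,::-1],None,fx=8,fy=7.5,interpolation=cv2.INTER_CUBIC))
E
```

```text
[ 0.4458 -0.3098  0.3079] [ 0.5225 -0.3076  0.1906]
[ 0.64373239 -0.89085928  0.13006502] [ 0.52249234 -0.30760577  0.1905916 ] 0.050003863344308404 21.35
```

View pics/w12.png

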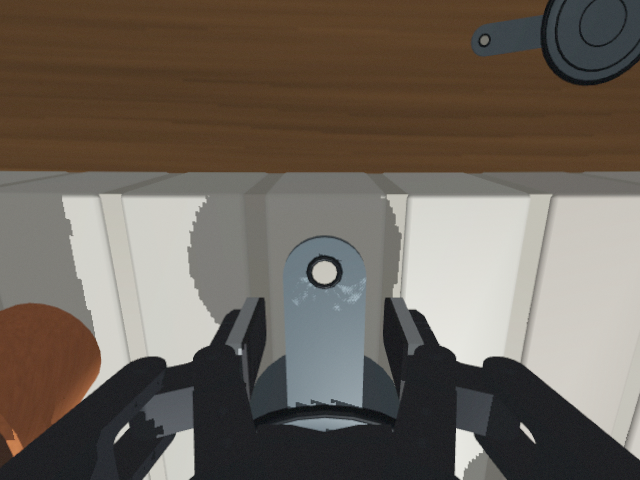

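View pics/s12.png

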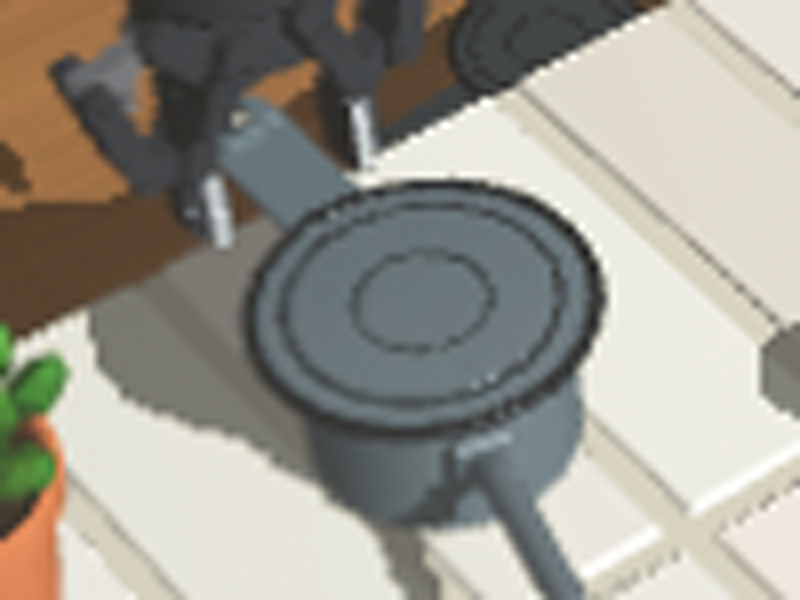

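Emit:
carry_out(
  moves=[
    {"hand": 60, "slide": [0, 0, 0], "turn": 0},
    {"hand": 60, "slide": [0, 0, 0], "turn": 0},
    {"hand": 60, "slide": [0, 0, -10], "turn": 0},
    {"hand": 60, "slide": [0, 0, -30], "turn": 0},
    {"hand": 60, "slide": [0, 0, -60], "turn": 0},
    {"hand": 60, "slide": [20, 0, -90], "turn": 0},
    {"hand": 60, "slide": [50, 20, -120], "turn": 0},
    {"hand": 60, "slide": [70, 60, -130], "turn": 0},
    {"hand": 60, "slide": [75, 100, -135], "turn": 0},
    {"hand": 60, "slide": [75, 140, -135], "turn": 0},
    {"hand": 60, "slide": [75, 170, -135], "turn": 0},
    {"hand": 60, "slide": [75, 170, -135], "turn": 0},
    {"hand": 60, "slide": [75, 170, -135], "turn": 0},
  ],
)

```text
time_s: 23.02
tool_pos: [0.4434, -0.14, 0.3263]
tool_rot: [-0.039, 3.141, -0.001]
wrist_force: [0.4, 0.2, 0.7]
gripper_width: 0.0603
```

```bash
python3 - <<'E'
from workcell import arm
from h import *
np.set_printoptions(precision=4,suppress=True)
s=arm.observe();print(s['wrist_force'],s['tool_pos'],s['time_s'])
M={c:arm.camera_model(c) for c in("top","scene")}
th=np.linspace(0,2*np.pi,360,endpoint=False)
for cam in M:
    im=arm.snapshot(cam); cv2.imwrite(f"pics/{cam}13.png",im[:,:,::-1])
    g=cv2.GaussianBlur(cv2.cvtColor(im,cv2.COLOR_RGB2GRAY).astype(np.float32),(0,0),0.7)
    z=.187
    def samp(c,rr):
        q=proj(M[cam],np.c_[c[0]+rr*np.cos(th),c[1]+rr*np.sin(th),np.full(360,z)]).astype(np.float32)
        return cv2.remap(g,q[:,1].reshape(1,-1),q[:,0].reshape(1,-1),cv2.INTER_LINEAR)[0]
    print(cam,max((np.mean(np.clip(samp((x,y),.063)-samp((x,y),.058),-20,40)),x,y) for x in np.arange(.595,.63,.001) for y in np.arange(-.32,-.29,.001)))
a=cv2.imread('pics/scene13.png')[240:340,180:305]; b=cv2.imread('pics/top13.png')[160:285,390:515]
cv2.imwrite('pics/fin.png',np.hstack([cv2.resize(a,(400,320),interpolation=cv2.INTER_CUBIC),cv2.resize(b,(320,320),interpolation=cv2.INTER_CUBIC)]))
E
```

```text
[0.4123 0.2153 0.727 ] [ 0.4434 -0.14    0.3263] 23.025
top (np.float32(39.98835), np.float64(0.612), np.float64(-0.306))
scene (np.float32(33.16796), np.float64(0.609), np.float64(-0.305))
```

View pics/fin.png

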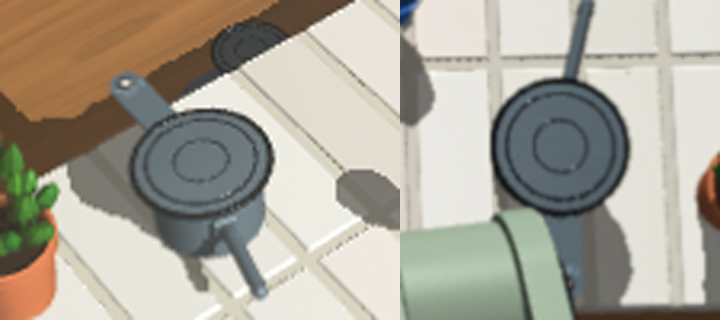

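View pics/top13.png

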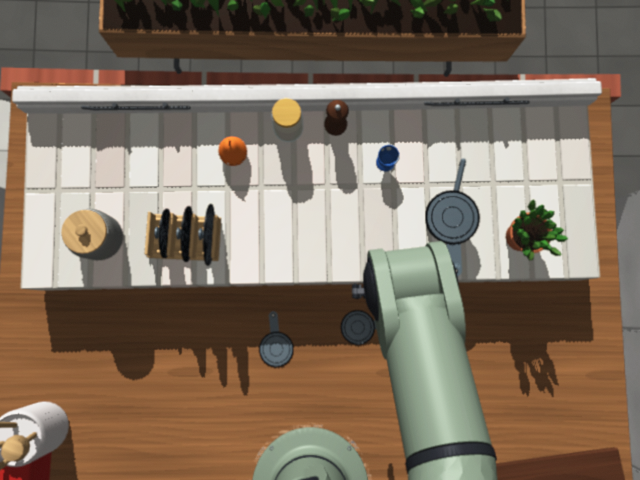

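```bash
python3 - <<'E'
from workcell import arm
print(arm.close_job()); print(arm.observe()['time_s'])
E
```

```text
the job is handed in; nothing more can be done
None
the job is handed in; nothing more can be done
```

The flat lid is on the small saucepan, set down level and let go. I handed the job in at about 23 s of the 61 s allowed; no verdict was reported.

**What I did:** I hooked the open fingers behind the far rim of the lid on the sill (the largest of the three) and drew it flat to the front edge. About 58 mm of the tongue stuck out. I then gripped the tongue by its sides, lifted the lid over the pan and lowered it in small steps until the rim took its weight. Then I opened the fingers and moved the arm clear.

**Last checks:**
- **Lid centre:** it measured (0.612, -0.306) from the top camera and (0.609, -0.305) from the scene camera. The mouth's centre is about (0.611, -0.305), so the lid is within about 2 mm (14 mm allowed).
- **Lid and pan:** the lid looks level in both views. The pan and its handle show no movement from the start picture.
- **Other things:** the stand, timer, egg cup, salt crock and herb pot look where they were. The gripper stands clear.

**Disagreements:**
- **Pan's centre:** the two cameras differed by 3 to 6 mm, so I used a value between them.
- **Sill edge:** estimates ranged from 0.465 to 0.474 m. I used the closest view, 0.4735 m.
- **Grip width:** the gripper read 26 mm on the 30 mm tongue, which I put down to the pads giving. Close pictures showed it properly held.

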